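# Seat a strip in a drilling fixture and throw the toggle clamp

### The job

The steel strip lies loose in the drilling fixture. Slide it home into the corner and press it, firmly but gently, so that it bears on the two side pins and on the end pin at the same time; then push the toggle clamp's handle down until it snaps over its centre and stays locked on the strip, without forcing the handle, knocking the strip off the pins or disturbing the things standing round the fixture.

Things in the scene. Friction and masses are not known exactly. Their poses are not given: they have to be found in the camera images.
- fixture: Grey steel fixture plate 100 x 231 x 12 mm fixed to the bench; origin under its centre, z up. Its +y half is the nest: two rest rails (top 18 mm over the bench; along x from -45 to +13, at y 7 and 79, 12 wide). Its -y half carries the toggle clamp, all within 20 mm of the line x = 0. Bench to plate top 12 mm.
- nest (a point): Where strip_mid is when the strip is fully home: fixture x 0, y 43, z 18 mm. Axes as the fixture's. The strip's length lies along y; home is against the side pins (+x) and end pin (-y). As laid it is 8-20 mm short in x, 5-13 mm short in y, up to 0.1 rad askew.
- side_pins: Two steel dowel pins, 8 mm diameter, tops 34 mm over the bench, at fixture x 21, y -5 and 91 mm (origin is the fixture's). They stop the strip's long +x side. The 88 mm between them is free for a fingertip.
- end_pin: One steel dowel pin, 8 mm diameter, top 30.5 mm over the bench, at fixture x 0, y -18.5 mm (origin is the fixture's). It stops the strip's -y end.
- strip: Loose dark steel strip 115 x 34 x 8.5 mm, 0.3-0.55 kg, lying flat on the rails, underside 18 mm and top 26.5 mm over the bench. Origin: centre of underside (its own axes are turned 7 deg from the strip's edges: use strip_mid). Sliding it takes 1.5 to 4 N. Can be pinched across the 34 mm width halfway along, between the rails, or pushed.
- strip_mid (a point): The strip's centre, on its underside; x along its 115 mm length, y across its 34 mm width, z up.
- clamp_handle (a joint): Handle angle: 0 = open as found (handle nearly upright, 12 deg past vertical to fixture -y, arm up), dead centre at about 1.20, locked against its stop at 1.27 rad. From 0.3 it may drop by itself to about 0.91, where the foot meets the strip; from there it springs back unless pushed past centre: 3 to 7 N at the grip, most near 1.08, falling to 0 at centre, then it snaps on by itself.
- handle_pivot (a point): Hinge axis of the handle, parallel to fixture x, at fixture x 0, y -94.5, z 35 mm. The handle turns from up to -y: at angle q the grip points from the pivot at 77.8 deg - q above the fixture's -y direction, ending 5 deg above level. Axes as the fixture's.
- grip (a point): Middle of the round black grip, 82 mm from the pivot on the handle's line; the grip is 20 mm in diameter and runs from 46 to 122 mm from the pivot. When locked it is 42 mm over the bench. The raised arm stands on its fixture +y side, about 40 mm away, up to 125 mm over the bench, its foot sticking out 22 mm towards the strip.
- clamp_foot: Rubber foot, 19 mm diameter, on the sprung spindle at the end of the clamp arm; origin at the centre of its face. It comes down on the strip's middle line 25 mm from the strip's centre towards the end pin, and presses with about 22 N when locked.
- bush_tin: Bystander: open tin of bushes, 74 mm diameter, 54 high, on the bench in front of the fixture; origin under its centre. Leave alone.
- oil_can: Bystander: green pump oil can, body 64 mm diameter and 75 high, spout to 147 mm, on the bench in front of the fixture; origin under its body. Leave alone.
- bolt: Bystander: hex bolt 59 mm long lying on the bench, 19 mm thick; origin under it. Leave alone.

How it is judged:
By the outcome, as a careful person would: the job done as asked, in the order asked, and still so for the second after the job is handed in, with the robot touching nothing.
It also fails if it takes over 58 s, if anything falls off the work surface, if the arm or the gripper's body presses on something with over 40 N, if the wrist force passes 120 N, or if a joint passes its speed limit or range.

### The arm

A 6-joint arm with a two-finger parallel gripper is mounted at the origin on a cart in front of the work surface, level with it; the furniture and walls round the work are solid. World frame = base frame: x ahead of the robot, y to its left, z up, the work surface at z = 0. Lengths are in m, angles in rad, forces in N, time in s.
With the tool pointing down it reaches from about 0.35 to 0.975 m from the base axis. Payload 7.1 kg.
Tool frame: the origin (TCP) lies between the finger pads; the fingertips stand 22 mm ahead of it and the grasp point (between the pads) lies 3 mm ahead of it; y points along the fingers, x is the direction in which the jaws open and shut, and the axes are right-handed (so a half turn about y gives the same grasp; the last joint's range is limited). The gripper opens to 88 mm and grips with 3 to 60 N. Pads are 20 mm wide; open, the fingers measure 115 mm over their backs; the gripper's body (75 mm by 178 mm) begins 61 mm behind the grasp point.
Start: joints at [-1.168, 0.423, 1.63, -0, 1.089, -0.019], TCP at [0.256, -0.57, 0.245] pointing down, gripper open.
Joint ranges: [-3, 3], [-0.9, 2.11], [0.09, 2.58], [-1.31, 4.45], [0.11, 2.69], [-2.54, 2.54]. Speed limits (rad/s): [2.39, 2.39, 3.01, 3.14, 3.14, 3.14].

### API

Orientations are given as a rotation vector (axis times angle).
In Python, from rig import ctrl gives the robot as it stands. The module is installed in compiled form; this text tells all that it offers.
- The arm moves only by the tool jog_arm, never from a script. Its argument "moves" is a list of rows, each an object with "slide": the shift along the tool's x, y, z in m, a list of three; "delta_rot": the turn, a rotation vector about the tool's x, y, z in rad, a list of three; "claw": the gripper's target within -1 to 1 (fully open at 1, half-way at 0, shut at -1). A call has exactly 5 rows; each row shifts and turns the pose as measured when the row begins, along the tool's axes as they then stand; what a row does not reach is not made up. A row lasts 1/12 s, in which the tool goes at most 41.7 mm and 7.16 degrees, less where a joint would pass 70% of its speed; a pose out of reach is approached as far as the arm can. A call with a gripper value outside its range is refused whole. The fingers move at their own pace and stop on an object; "grip_force" is the grip in N (left out, the last holds). Time passes only in rows, so rows that do not move let the fingers close, or fill a call up. It gives the time, the measured TCP pose, the force and the opening at its end, in the units of the state.
- ctrl.get_obs(): the state, without advancing time (a new reading comes with each control period).
- ctrl.camera(name): name is "scene" or "top" or "wrist"; returns the picture (384x512x3 uint8, blue, green, red); there is no depth.
- ctrl.get_calibration(name): a dict with "intrinsics" (3x3 intrinsics, pixels), "eye" and "attitude" of the camera in the world. Camera axes: x right, y up, looking along -z (the intrinsics and any distortion apply to the point x, -y, -z); pixel columns grow to the right and rows downward; lengths in m; the calibration is good to about 2 mm. A picture is of the moment at which its call begins: read the wrist's pose just before it. get_calibration takes no time and is no camera call; for the wrist camera it gives the pose at the moment of the call.
- ctrl.close_job(): hands the job in, once; it reports no verdict.
Trained networks look in the newest picture that a camera, given by its name, has taken for a name from the list of things; names that differ only in an ending like _2 or _b are one class to them, and where a whole thing is asked for, a point or a joint stands for the part that bears it (a point fixed in the world has none). Each returns a list of dicts, best first, with "score" (0 to 1); they miss things now and then, are a little off and sometimes report something else, mostly with a low value. They report only what shows in the picture. A call takes as long as a camera call.
- ctrl.search_frame(camera, label): "pixel" ([row, column] in pixels, amid what is visible of it).
- ctrl.regions_of(camera, label): "region" (384x512 bool, what is visible of it) and "pixel" ([row, column] in pixels, amid what is visible of it).
The state is a dict: "clock": time; "joints": joint angles; "joint_velocities": joint speeds; "effort": joint torques, N m; "position": TCP position; "ee_rot": TCP orientation; "wrist_force": force on the tool from outside, world axes, zero at the start; "ft_torque": the same for the moment, N m; "opening": finger opening in m.
Only numpy, scipy, OpenCV 4.12 (cv2) and the standard library are available. Lean on these libraries where they do the work, as an engineer would, in place of code of your own. Each camera call takes 0.05 s, during which the arm holds its last target. There are 200 camera calls.

## Working session

There is one attempt and no reset: what is moved stays moved. The work goes in short steps, Python scripts to look and compute and a tool call to move; the robot and the scene stay as the last step left them, time stands still between calls to the robot, and variables do not carry over. Pictures are saved under pics/ and viewed, about 8 in all and at most 12, crops included, and the job is handed in when it is done.

Besides the shell and the picture viewer there is one more tool, called as a command line: name --argument value ..., lists and objects as JSON in quotes. jog_arm: Moves the arm, as the interface text tells. Its arguments: {"type":"object","properties":{"moves":{"type":"array"},"grip_force":{"type":"number"}},"required":["moves"]}

```bash
mkdir -p pics; cat > h.py <<'E'
import numpy as np,cv2
from rig import ctrl
from scipy.spatial.transform import Rotation as R
def cal(n):
    c=ctrl.get_calibration(n); a=np.array(c['attitude'])
    Rm=a if a.shape==(3,3) else R.from_rotvec(a).as_matrix() if a.size==3 else R.from_quat(a).as_matrix()
    return np.array(c['intrinsics']),np.array(c['eye']),Rm,c
def ray(n,px,z,C=None):
    K,e,Rm,_=C or cal(n); v=np.linalg.inv(K)@[px[1],px[0],1]; d=Rm@[v[0],-v[1],-v[2]]
    return e+d*(z-e[2])/d[2]
def proj(n,P,C=None):
    K,e,Rm,_=C or cal(n); p=(np.atleast_2d(P)-e)@Rm; q=(K@(p*[1,-1,-1]).T).T
    return q[:,:2]/q[:,2:]
E
python3 - <<'E'
from h import *
o=ctrl.get_obs();print(o)
ims={}
for n in('scene','top'):
    ims[n]=ctrl.camera(n); print(n,ctrl.get_calibration(n))
    for l,z in(('fixture',.012),('strip',.0265),('grip',.11),('clamp_foot',.1),('side_pins',.034),('end_pin',.03),('bush_tin',.03),('oil_can',.04),('bolt',.01)):
        r=ctrl.search_frame(n,l)
        print(n,l,[(round(d['score'],2),np.round(d['pixel']).tolist(),np.round(ray(n,d['pixel'],z),3).tolist()) for d in r[:3]])
    cv2.imwrite(f'pics/{n}0.png',ims[n])
E
```

```text
{'clock': 0.0, 'joints': array([-1.16799497e+00,  4.23799128e-01,  1.63062997e+00, -1.73476941e-05,
        1.08858930e+00, -1.89887766e-02]), 'joint_velocities': array([-1.91882285e-05,  2.37153898e-03,  9.51261331e-04, -2.08813092e-03,
        3.50596273e-04,  3.82985438e-04]), 'effort': array([-2.43969371e-04, -5.44638133e+01, -2.73663890e+01,  6.43444830e-02,
        2.28288292e-02, -1.18322064e-04]), 'position': array([ 0.25570715, -0.5697656 ,  0.2439513 ]), 'ee_rot': array([-1.37891476,  0.89401457, -0.89205809]), 'wrist_force': array([-0.09149966, -0.12639244,  0.51771135]), 'ft_torque': array([-0.00324991,  0.03622549, -0.0498636 ]), 'opening': 0.08757092076770161}
scene {'intrinsics': array([[455.16287744,   0.        , 256.55587649],
       [  0.        , 455.16287744, 186.16193237],
       [  0.        ,   0.        ,   1.        ]]), 'eye': array([-0.07502615, -0.33825113,  0.78973891]), 'attitude': array([ 0.504767  , -0.4194531 , -1.34127571])}
scene fixture [(0.75, [186.0, 264.0], [0.457, -0.256, 0.012]), (0.43, [186.0, 222.0], [0.443, -0.169, 0.012]), (0.23, [241.0, 
[... 519 characters left out ...]
297 ,   0.        , 257.92474321],
       [  0.        , 490.0349297 , 190.87640344],
       [  0.        ,   0.        ,   1.        ]]), 'eye': array([ 0.32673355, -0.24140264,  0.94174193]), 'attitude': array([ 0.07154014, -0.06847474, -1.55225766])}
top fixture [(0.6, [164.0, 262.0], [0.461, -0.246, 0.012])]
top strip [(0.69, [173.0, 223.0], [0.441, -0.172, 0.026])]
top grip [(0.58, [164.0, 311.0], [0.449, -0.329, 0.11])]
top clamp_foot [(0.58, [164.0, 272.0], [0.45, -0.263, 0.1])]
top side_pins []
top end_pin []
top bush_tin [(0.89, [246.0, 232.0], [0.306, -0.193, 0.03])]
top oil_can [(0.88, [257.0, 289.0], [0.287, -0.298, 0.04])]
top bolt [(0.55, [226.0, 272.0], [0.344, -0.267, 0.01])]
```

```bash
python3 - <<'E'
from h import *
im=cv2.imread('pics/top0.png')
cv2.imwrite('pics/topc.png',cv2.resize(im[90:290,180:380],None,fx=3,fy=3,interpolation=cv2.INTER_CUBIC))
im=cv2.imread('pics/scene0.png')
cv2.imwrite('pics/scenec.png',cv2.resize(im[110:290,140:360],None,fx=3.3,fy=3.3,interpolation=cv2.INTER_CUBIC))
print(R.from_rotvec(ctrl.get_obs()['ee_rot']).as_matrix().round(3))
E
```

```text
[[ 0.409 -0.     0.912]
 [-0.912 -0.     0.409]
 [ 0.    -1.    -0.   ]]
```

View pics/topc.png

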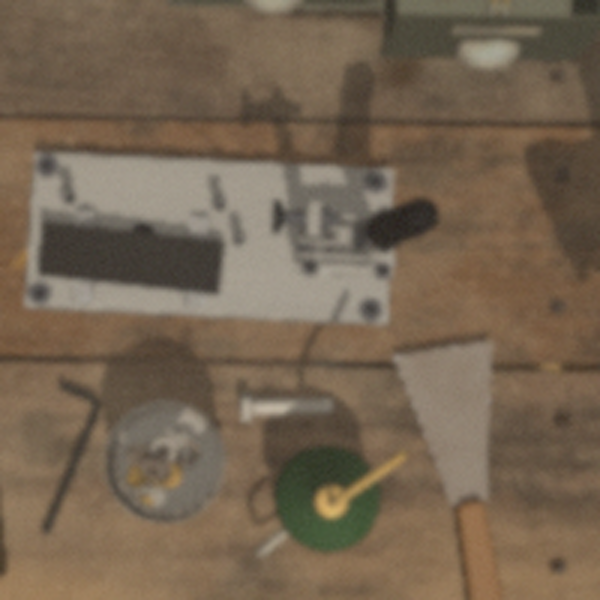

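View pics/scenec.png

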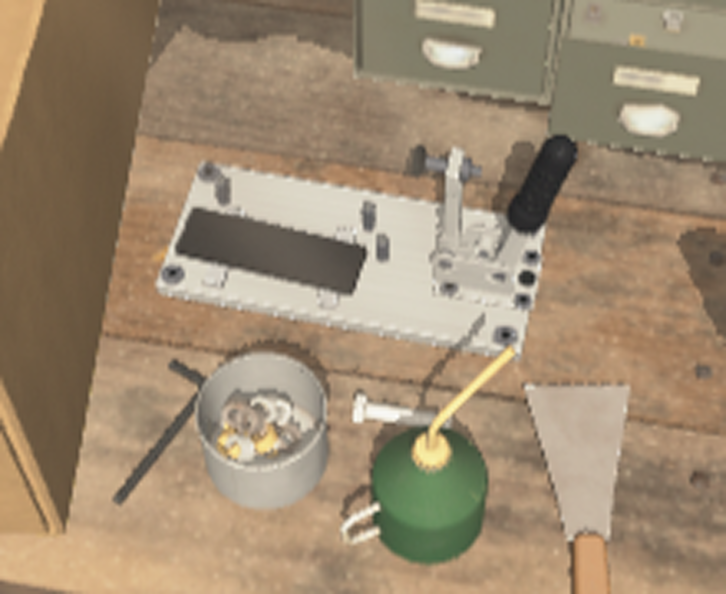

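```bash
python3 - <<'E'
from h import *
C=cal('top')
cr=[(37,150),(395,168),(388,323),(25,308)]
P=np.array([ray('top',(90+y/3,180+x/3),.012,C)[:2] for x,y in cr]);print(P.round(4))
print('sides',[np.linalg.norm(P[i]-P[(i+1)%4]).round(4) for i in range(4)], P.mean(0))
# fit: model corners
M=np.array([[.05,.1155],[.05,-.1155],[-.05,-.1155],[-.05,.1155]])
def fit(M,P):
    m=M.mean(0);p=P.mean(0);H=(M-m).T@(P-p);a=np.arctan2(H[0,1]-H[1,0],H[0,0]+H[1,1]);return a,p-np.array([[np.cos(a),-np.sin(a)],[np.sin(a),np.cos(a)]])@m
print('fix',fit(M,P))
cr=[(42,222),(222,237),(218,293),(40,273)]
Q=np.array([ray('top',(90+y/3,180+x/3),.0265,C)[:2] for x,y in cr])
M2=np.array([[.017,.0575],[.017,-.0575],[-.017,-.0575],[-.017,.0575]])
print('strip',fit(M2,Q),[np.linalg.norm(Q[i]-Q[(i+1)%4]).round(4) for i in range(4)])
ctrl.camera('top'); 
for l in('strip','fixture'):
    r=ctrl.regions_of('top',l)[0]; m=r['region'].astype('u1'); c,_=cv2.findContours(m,0,2); c=max(c,key=cv2.contourArea)[:,0,:]
    z=.0265 if l=='strip' else .012
    W=np.array([ray('top',(y,x),z,C)[:2] for x,y in c]).astype('f4'); rr=cv2.minAreaRect(W*1000);print(l,rr)
E
```

```text
[[ 0.506  -0.111 ]
 [ 0.4983 -0.3405]
 [ 0.3987 -0.3369]
 [ 0.4043 -0.1064]]
sides [np.float64(0.2296), np.float64(0.0996), np.float64(0.2305), np.float64(0.1019)] [ 0.45184599 -0.22370064]
fix (np.float64(-0.0308084763751646), array([ 0.45184599, -0.22370064]))
strip (np.float64(-0.07673324140987656), array([ 0.43680554, -0.17361885])) [np.float64(0.1135), np.float64(0.0354), np.float64(0.1122), np.float64(0.0322)]
strip ((437.1856384277344, -172.22454833984375), (114.72557067871094, 35.89493179321289), 83.96953582763672)
fixture ((451.55450439453125, -235.90719604492188), (259.7287292480469, 101.61644744873047), 88.13629150390625)
```

```bash
cat >> h.py <<'E'
FO=np.array([.4518,-.2237]);FA=-.031
def fw(x,y): return FO+np.array([np.cos(FA)*x-np.sin(FA)*y,np.sin(FA)*x+np.cos(FA)*y])
def wf(p): d=np.array(p)[:2]-FO; return np.array([np.cos(FA)*d[0]+np.sin(FA)*d[1],-np.sin(FA)*d[0]+np.cos(FA)*d[1]])
def rel(target,yaw):
    o=ctrl.get_obs(); M=R.from_rotvec(o['ee_rot']).as_matrix()
    T=np.column_stack([[np.cos(yaw),np.sin(yaw),0],[0,0,-1],[-np.sin(yaw),np.cos(yaw),0]])
    print('t',o['clock'].round(2),'pos',o['position'].round(4),'fix',wf(o['position']).round(4),'slide',(M.T@(np.array(target)-o['position'])).round(4),'slide after turn',(T.T@(np.array(target)-o['position'])).round(4),
     'rot',R.from_matrix(M.T@T).as_rotvec().round(4),'F',o['wrist_force'].round(2),'T',o['ft_torque'].round(2),'open',round(o['opening'],4),'j',o['joints'].round(2))
E
python3 - <<'E'
from h import *
rel([.437,-.173,.18],FA-.046)
print(ray('top',(107,340),0))
E
```

```text
Traceback (most recent call last):
  File "h.py", line 20, in rel
    print('t',o['clock'].round(2),'pos',o['position'].round(4),'fix',wf(o['position']).round(4),'slide',(M.T@(np.array(target)-o['position'])).round(4),'slide after turn',(T.T@(np.array(target)-o['position'])).round(4),
              ^^^^^^^^^^^^^^^^
AttributeError: 'float' object has no attribute 'round'
```

jog_arm --moves '[{"slide": [0,0,0],"delta_rot": [0,-0.11,0],"claw": 1},{"slide": [0,0,0],"delta_rot": [0,-0.11,0],"claw": 1},{"slide": [0,0,0],"delta_rot": [0,-0.11,0],"claw": 1},{"slide": [0,0,0],"delta_rot": [0,-0.11,0],"claw": 1},{"slide": [0,0,0],"delta_rot": [0,-0.11,0],"claw": 1}]'

```text
clock: 1.57
position: [0.2559, -0.5702, 0.2447]
ee_rot: [-1.523, 0.453, -0.453]
wrist_force: [-0.2, -0.2, 0.7]
opening: 0.088
```

jog_arm --moves '[{"slide": [0,0,0],"delta_rot": [0,-0.11,0],"claw": 1},{"slide": [0,0,0],"delta_rot": [0,-0.11,0],"claw": 1},{"slide": [0,0,0],"delta_rot": [0,-0.11,0],"claw": 1},{"slide": [0,0,0],"delta_rot": [0,-0.11,0],"claw": 1},{"slide": [0,0,0],"delta_rot": [0,-0.08,0],"claw": 1}]'

```text
clock: 1.98
position: [0.2559, -0.5702, 0.2447]
ee_rot: [-1.571, 0.023, -0.023]
wrist_force: [-0.1, -0.8, 0.2]
opening: 0.0876
```

```bash
sed -i "s/o\['clock'\].round(2)/round(o['clock'],2)/" h.py; python3 - <<'E'
from h import *
rel([.437,-.173,.18],FA-.046)
print(ray('top',(107,340),0))
E
```

```text
t 1.98 pos [ 0.2559 -0.5702  0.2447] fix [-0.185  -0.3524] slide [0.1695 0.0647 0.4023] slide after turn [0.15   0.0647 0.4099] rot [-0.0001  0.0479  0.0001] F [-0.07 -0.78  0.22] T [-0.02 -0.1   0.05] open 0.0876 j [-1.17  0.42  1.63  0.    1.09 -1.14]
[ 0.57883682 -0.39671273  0.        ]
```

jog_arm --moves '[{"slide": [0.015,0,0.038],"delta_rot": [0,0.048,0],"claw": 1},{"slide": [0.015,0,0.038],"delta_rot": [0,0,0],"claw": 1},{"slide": [0.015,0,0.038],"delta_rot": [0,0,0],"claw": 1},{"slide": [0.015,0,0.038],"delta_rot": [0,0,0],"claw": 1},{"slide": [0.015,0,0.038],"delta_rot": [0,0,0],"claw": 1}]'

```text
clock: 2.4
position: [0.3425, -0.3871, 0.244]
ee_rot: [-1.575, 0.063, -0.066]
wrist_force: [0.3, -0.1, -0.5]
opening: 0.0873
```

jog_arm --moves '[{"slide": [0.015,0,0.038],"delta_rot": [0,0,0],"claw": 1},{"slide": [0.015,0,0.038],"delta_rot": [0,0,0],"claw": 1},{"slide": [0.015,0,0.038],"delta_rot": [0,0,0],"claw": 1},{"slide": [0.015,0,0.038],"delta_rot": [0,0,0],"claw": 1},{"slide": [0.015,0,0.038],"delta_rot": [0,0,0],"claw": 1}]'

```text
clock: 2.82
position: [0.4333, -0.1992, 0.2443]
ee_rot: [-1.576, 0.063, -0.07]
wrist_force: [0.8, -0.4, 0.6]
opening: 0.0879
```

```bash
python3 - <<'E'
from h import *
a=ctrl.camera('scene')
b=ctrl.camera('wrist')
print(ctrl.get_calibration('wrist'))
for l in('strip','side_pins','end_pin','fixture','clamp_foot'):
    r=ctrl.regions_of('wrist',l)
    for d in r[:2]: print(l,d['score'],d['pixel'])
    if l=='strip' and r:
        c,_=cv2.findContours(r[0]['region'].astype('u1'),0,2);c=max(c,key=cv2.contourArea)[:,0,:];C=cal('wrist')
        W=np.array([ray('wrist',(y,x),.0265,C)[:2] for x,y in c]).astype('f4');print(cv2.minAreaRect(W*1000))
cv2.imwrite('pics/s1.png',np.hstack([cv2.resize(a,(400,300)),cv2.resize(b,(400,300))]))
cv2.imwrite('pics/w1.png',b)
rel([.437,-.173,.12],FA-.046)
E
```

```text
{'intrinsics': array([[268.64767686,   0.        , 254.01721886],
       [  0.        , 268.64767686, 190.60206431],
       [  0.        ,   0.        ,   1.        ]]), 'eye': array([ 0.44080195, -0.12352339,  0.38429902]), 'attitude': array([-0.27646001,  0.00558396, -0.07840962])}
strip 0.87 [151.7, 253.9]
((435.8880615234375, -177.75616455078125), (117.27285766601562, 33.91160583496094), 84.9822006225586)
fixture 0.9 [198.9, 273.3]
fixture 0.21 [317.4, 277.4]
clamp_foot 0.64 [255.6, 272.4]
clamp_foot 0.22 [316.6, 274.4]
t 3.17 pos [ 0.4324 -0.2022  0.244 ] fix [-0.0201  0.0209] slide [0.0017 0.1238 0.0303] slide after turn [0.0024 0.124  0.0294] rot [ 0.0064 -0.0086  0.0038] F [ 0.42 -1.15 -1.36] T [-0.02 -0.07 -0.03] open 0.0878 j [-0.46  0.2   1.95 -0.01  0.98 -0.37]
```

View pics/s1.png

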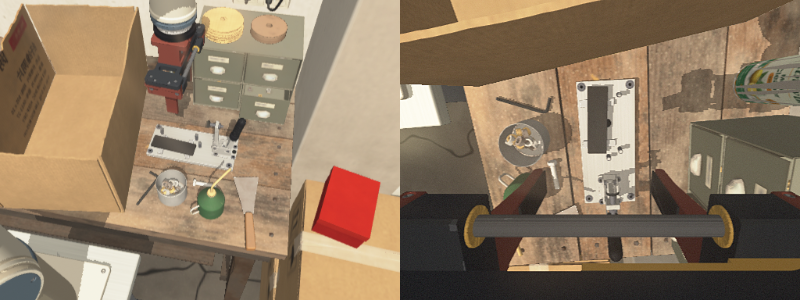

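jog_arm --moves '[{"slide": [0.002,0.02,0.027],"delta_rot": [0.006,-0.008,0.004],"claw": 1},{"slide": [0,0.035,0],"delta_rot": [0,0,0],"claw": 1},{"slide": [0,0.035,0],"delta_rot": [0,0,0],"claw": 1},{"slide": [0,0.035,0],"delta_rot": [0,0,0],"claw": 1},{"slide": [0,0.02,0],"delta_rot": [0,0,0],"claw": 1}]'

```text
clock: 3.58
position: [0.4409, -0.1855, 0.1004]
ee_rot: [-1.577, 0.059, -0.085]
wrist_force: [0.1, 0.1, -0.1]
opening: 0.0879
```

```bash
python3 - <<'E'
from h import *
b=ctrl.camera('wrist');C=cal('wrist')
for l in('strip',):
    r=ctrl.regions_of('wrist',l)
    for d in r[:1]:
        c,_=cv2.findContours(d['region'].astype('u1'),0,2);c=max(c,key=cv2.contourArea)[:,0,:]
        W=np.array([ray('wrist',(y,x),.0265,C)[:2] for x,y in c]).astype('f4');print(cv2.minAreaRect(W*1000))
cv2.imwrite('pics/w2.png',b)
rel([.437,-.175,.037],FA-.046)
E
```

```text
((435.97393798828125, -170.60885620117188), (113.2945785522461, 34.48757553100586), 84.70420837402344)
t 3.68 pos [ 0.4398 -0.185   0.1001] fix [-0.0132  0.0383] slide [-0.0045  0.063   0.0101] slide after turn [-0.0036  0.0631  0.0098] rot [ 0.0053 -0.0151  0.0126] F [ 0.31 -0.1  -0.13] T [ 0.01 -0.09  0.  ] open 0.0875 j [-0.42  0.44  2.05 -0.    0.64 -0.33]
```

View pics/w2.png

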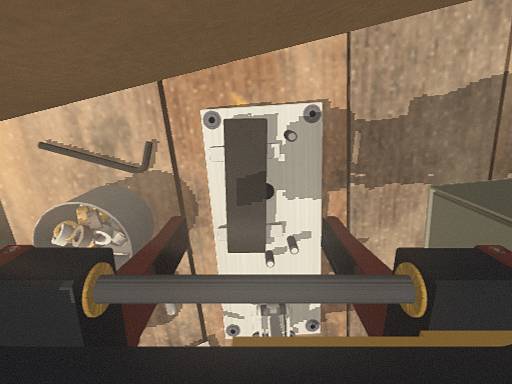

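```bash
python3 - <<'E'
from h import *
C=cal('wrist')
a=ray('wrist',(132,290),.034,C)[:2];b=ray('wrist',(240,293),.034,C)[:2];e=ray('wrist',(255,269.5),.0305,C)[:2]
d=a-b;print(a,b,e,np.linalg.norm(d),'yaw',np.arctan2(-d[0],d[1]),'expected',fw(.021,.091),fw(.021,-.005),fw(0,-.0185))
cs=np.array([(118,225),(118,267),(251,269),(252,228)]);W=np.array([ray('wrist',p,.0265,C)[:2] for p in cs]);print(W,W.mean(0))
E
```

```text
[ 0.47437511 -0.12737105] [ 0.47193977 -0.2166774 ] [ 0.45121367 -0.23075844] 0.08933954792854118 yaw -0.027262646695086393 expected [ 0.47561046 -0.13339462] [ 0.47263494 -0.22934849] [ 0.45122659 -0.24219111]
[[ 0.42628405 -0.11279626]
 [ 0.45837175 -0.11576867]
 [ 0.45117618 -0.22905017]
 [ 0.41505625 -0.2264362 ]] [ 0.43772206 -0.17101282]
```

jog_arm --moves '[{"slide": [-0.003,0,0.012],"delta_rot": [0.005,-0.008,0.012],"claw": 1},{"slide": [0,0.025,0],"delta_rot": [0,0,0],"claw": 1},{"slide": [0,0.025,0],"delta_rot": [0,0,0],"claw": 1},{"slide": [0,0.01,0],"delta_rot": [0,0,0],"claw": 1},{"slide": [0,0,0],"delta_rot": [0,0,0],"claw": 1}]'

```text
clock: 4.1
position: [0.4412, -0.1762, 0.0447]
ee_rot: [-1.572, 0.066, -0.077]
wrist_force: [-0.5, 1.0, 0.1]
opening: 0.0883
```

```bash
python3 -c "
from h import *
rel([.437,-.173,.037],FA-.05)"
```

```text
t 4.1 pos [ 0.4412 -0.1762  0.0447] fix [-0.0121  0.0471] slide [-0.0045  0.0076  0.0028] slide after turn [-0.0045  0.0077  0.0029] rot [ 0.0022 -0.0099  0.0074] F [-0.54  0.98  0.09] T [-0.01 -0.03 -0.02] open 0.0883 j [-0.41  0.56  2.06  0.    0.52 -0.31]
```

jog_arm --moves '[{"slide": [-0.004,0.004,0.003],"delta_rot": [0.002,-0.01,0.007],"claw": 1},{"slide": [0,0.003,0],"delta_rot": [0,0,0],"claw": 0.2},{"slide": [0,0,0],"delta_rot": [0,0,0],"claw": -0.3},{"slide": [0,0,0],"delta_rot": [0,0,0],"claw": -0.4},{"slide": [0,0,0],"delta_rot": [0,0,0],"claw": -0.5}]' --grip_force 15

```text
clock: 4.52
position: [0.4398, -0.1736, 0.0421]
ee_rot: [-1.572, 0.059, -0.067]
wrist_force: [-0.4, -1.0, -0.4]
opening: 0.0648
```

```bash
python3 -c "
from h import *
rel([.437,-.173,.037],FA)"
```

```text
t 4.52 pos [ 0.4398 -0.1736  0.0421] fix [-0.0136  0.0498] slide [-0.0028  0.0051  0.0003] slide after turn [-0.0028  0.0051  0.0005] rot [ 0.002  -0.0491  0.0054] F [-0.39 -0.95 -0.42] T [-0.   -0.09  0.05] open 0.0648 j [-0.4   0.56  2.07 -0.    0.51 -0.32]
```

jog_arm --moves '[{"slide": [-0.002,0.005,0],"delta_rot": [0.002,0,0.005],"claw": -0.1},{"slide": [0,0.002,0],"delta_rot": [0,0,0],"claw": -0.2},{"slide": [0,0,0],"delta_rot": [0,0,0],"claw": -0.4},{"slide": [0,0,0],"delta_rot": [0,0,0],"claw": -0.6},{"slide": [0,0,0],"delta_rot": [0,0,0],"claw": -0.6}]' --grip_force 15

```text
clock: 4.93
position: [0.4375, -0.1735, 0.0355]
ee_rot: [-1.57, 0.063, -0.063]
wrist_force: [-2.4, 0.6, 5.8]
opening: 0.0336
```

jog_arm --moves '[{"slide": [0,0,0],"delta_rot": [0,0,0],"claw": -0.7},{"slide": [0,0,0],"delta_rot": [0,0,0],"claw": -0.7},{"slide": [0,0,0],"delta_rot": [0,0,0],"claw": -0.7},{"slide": [0,0,0],"delta_rot": [0,0,0],"claw": -0.7},{"slide": [0,0,0],"delta_rot": [0,0,0],"claw": -0.7}]'

```text
clock: 5.35
position: [0.4375, -0.1735, 0.0356]
ee_rot: [-1.57, 0.063, -0.064]
wrist_force: [-0.2, -1.0, 1.7]
opening: 0.0338
```

```bash
python3 -c "
from h import *
rel([.453,-.18,.037],FA)"
```

```text
t 5.35 pos [ 0.4375 -0.1735  0.0356] fix [-0.0158  0.0498] slide [ 0.0159 -0.0014 -0.0052] slide after turn [ 0.0157 -0.0014 -0.006 ] rot [-0.0003 -0.0499  0.0003] F [-0.23 -0.97  1.68] T [-0.03  0.17 -0.08] open 0.0338 j [-0.4   0.57  2.07  0.    0.5  -0.32]
```

jog_arm --moves '[{"slide": [0.003,0,0],"delta_rot": [0,-0.017,0],"claw": -0.7},{"slide": [0.003,0,0],"delta_rot": [0,-0.017,0],"claw": -0.7},{"slide": [0.003,0,0],"delta_rot": [0,-0.015,0],"claw": -0.7},{"slide": [0.003,0,0],"delta_rot": [0,0,0],"claw": -0.7},{"slide": [0,0,0],"delta_rot": [0,0,0],"claw": -0.7}]' --grip_force 20

```text
clock: 5.77
position: [0.443, -0.1728, 0.0357]
ee_rot: [-1.567, 0.032, -0.011]
wrist_force: [1.0, -0.4, -2.0]
opening: 0.0337
```

```bash
python3 -c "
from h import *
rel([.453,-.18,.037],FA)"
```

```text
t 5.77 pos [ 0.443  -0.1728  0.0357] fix [-0.0104  0.0506] slide [ 0.0102 -0.0015 -0.0069] slide after turn [ 0.0102 -0.0013 -0.0069] rot [-0.0038  0.0037 -0.0136] F [ 1.   -0.42 -2.02] T [-0.11 -0.34  0.  ] open 0.0337 j [-0.4   0.58  2.05 -0.    0.53 -0.37]
```

jog_arm --moves '[{"slide": [0.004,0,0],"delta_rot": [-0.003,0.002,-0.012],"claw": -0.7},{"slide": [0.003,0,0],"delta_rot": [0,0,0],"claw": -0.7},{"slide": [0.003,0,-0.001],"delta_rot": [0,0,0],"claw": -0.7},{"slide": [0.003,0,-0.001],"delta_rot": [0,0,0],"claw": -0.7},{"slide": [0,0,0],"delta_rot": [0,0,0],"claw": -0.7}]'

```text
clock: 6.18
position: [0.4475, -0.1725, 0.0354]
ee_rot: [-1.564, 0.036, -0.008]
wrist_force: [1.3, -0.2, -1.4]
opening: 0.0336
```

```bash
python3 -c "
from h import *
rel([.453,-.18,.037],FA)"
```

```text
t 6.18 pos [ 0.4475 -0.1725  0.0354] fix [-0.0059  0.051 ] slide [ 0.0057 -0.0017 -0.0073] slide after turn [ 0.0057 -0.0016 -0.0073] rot [-0.0059  0.0033 -0.018 ] F [ 1.33 -0.18 -1.44] T [-0.22 -0.39  0.02] open 0.0336 j [-0.39  0.58  2.04 -0.    0.54 -0.36]
```

jog_arm --moves '[{"slide": [0.002,0,-0.003],"delta_rot": [-0.005,0.002,-0.015],"claw": -0.7},{"slide": [0.002,0,-0.003],"delta_rot": [0,0,-0.005],"claw": -0.7},{"slide": [0.001,0,-0.003],"delta_rot": [0,0,0],"claw": -0.7},{"slide": [0.001,0,-0.003],"delta_rot": [0,0,0],"claw": -0.7},{"slide": [0,0,0],"delta_rot": [0,0,0],"claw": -0.7}]'

```text
clock: 6.6
position: [0.4499, -0.18, 0.0354]
ee_rot: [-1.563, 0.027, -0.022]
wrist_force: [-1.9, -1.3, 2.8]
opening: 0.0339
```

```bash
python3 -c "
from h import *
b=ctrl.camera('wrist')
cv2.imwrite('pics/w3.png',b[80:280,150:370].repeat(3,0).repeat(3,1))
rel([.453,-.18,.037],FA)"
```

```text
t 6.65 pos [ 0.4499 -0.1801  0.0354] fix [-0.0033  0.0435] slide [ 0.0031 -0.0016  0.0002] slide after turn [ 0.0031 -0.0016  0.0002] rot [-0.0072 -0.0001 -0.0028] F [-1.4   4.02  4.95] T [ 0.6   0.26 -0.09] open 0.0333 j [-0.41  0.58  2.03  0.01  0.53 -0.39]
```

View pics/w3.png

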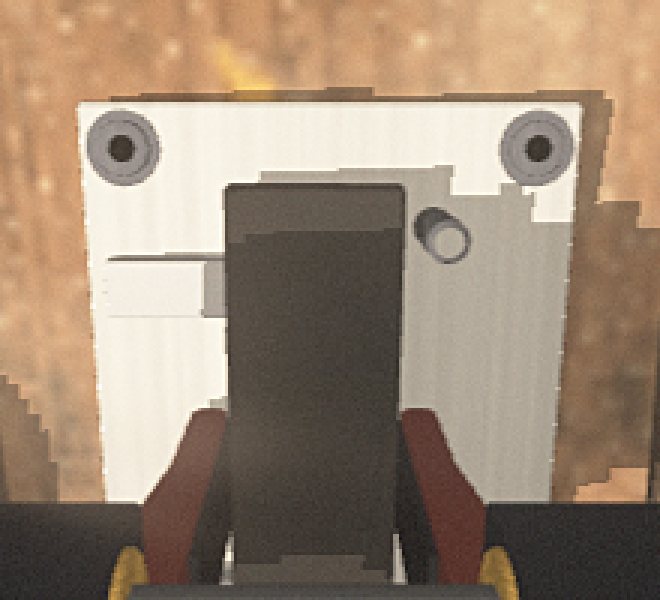

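jog_arm --moves '[{"slide": [0.003,0,0],"delta_rot": [-0.005,0,0],"claw": -0.7},{"slide": [0.002,0,0],"delta_rot": [0,0,0],"claw": -0.7},{"slide": [0.002,0,0],"delta_rot": [0,0,0],"claw": -0.7},{"slide": [0.002,0,0],"delta_rot": [0,0,0],"claw": -0.7},{"slide": [0,0,0],"delta_rot": [0,0,0],"claw": -0.7}]'

```text
clock: 7.07
position: [0.4514, -0.1797, 0.0354]
ee_rot: [-1.567, 0.035, -0.009]
wrist_force: [1.9, 1.8, -0.4]
opening: 0.0338
```

```bash
python3 -c "
from h import *
rel([.453,-.18,.037],FA)"
```

```text
t 7.07 pos [ 0.4514 -0.1797  0.0354] fix [-0.0018  0.0439] slide [ 0.0016 -0.0017 -0.0002] slide after turn [ 0.0016 -0.0016 -0.0002] rot [-0.0034  0.0029 -0.0168] F [ 1.93  1.8  -0.4 ] T [ 0.23 -0.37  0.02] open 0.0338 j [-0.4   0.59  2.02 -0.01  0.55 -0.37]
```

jog_arm --moves '[{"slide": [0.002,0,0],"delta_rot": [-0.003,0.002,-0.014],"claw": -0.7},{"slide": [0.002,0,0],"delta_rot": [0,0,0],"claw": -0.7},{"slide": [0.002,0,0],"delta_rot": [0,0,0],"claw": -0.7},{"slide": [0.002,0,0],"delta_rot": [0,0,0],"claw": -0.7},{"slide": [0.002,0,0],"delta_rot": [0,0,0],"claw": -0.7}]'

```text
clock: 7.48
position: [0.453, -0.1796, 0.0353]
ee_rot: [-1.569, 0.034, -0.008]
wrist_force: [-9.9, -2.6, 11.3]
opening: 0.0338
```

```bash
python3 -c "
from h import *
rel([.453,-.18,.037],FA)"
```

```text
t 7.48 pos [ 0.453  -0.1796  0.0353] fix [-0.0002  0.0441] slide [ 0.     -0.0017 -0.0004] slide after turn [ 0.0001 -0.0017 -0.0004] rot [-0.0016  0.0041 -0.0167] F [-9.94 -2.64 11.29] T [-0.47  1.58 -0.  ] open 0.0338 j [-0.4   0.59  2.02 -0.01  0.55 -0.36]
```

jog_arm --moves '[{"slide": [0.001,-0.0005,-0.002],"delta_rot": [0,0.003,-0.01],"claw": -0.7},{"slide": [0.001,-0.0005,-0.002],"delta_rot": [0,0,0],"claw": -0.7},{"slide": [0.001,0,-0.002],"delta_rot": [0,0,0],"claw": -0.7},{"slide": [0.001,0,-0.002],"delta_rot": [0,0,0],"claw": -0.7},{"slide": [0.001,0,-0.002],"delta_rot": [0,0,0],"claw": -0.7}]'

```text
clock: 7.9
position: [0.4531, -0.1809, 0.0353]
ee_rot: [-1.557, 0.038, -0.014]
wrist_force: [-2.4, 12.2, 9.3]
opening: 0.0335
```

```bash
python3 -c "
from h import *
rel([.453,-.18,.037],FA)"
```

```text
t 7.9 pos [ 0.4531 -0.1809  0.0353] fix [-0.      0.0429] slide [-0.0001 -0.0017  0.0009] slide after turn [-0.0001 -0.0017  0.0009] rot [-0.0137 -0.0024 -0.0154] F [-2.36 12.16  9.31] T [ 2.09  0.3  -0.06] open 0.0335 j [-0.41  0.59  2.02  0.01  0.55 -0.39]
```

jog_arm --moves '[{"slide": [0.002,0,-0.0015],"delta_rot": [0,0,0],"claw": -0.7},{"slide": [0.002,0,-0.0015],"delta_rot": [0,0,0],"claw": -0.7},{"slide": [0.002,0,-0.0015],"delta_rot": [0,0,0],"claw": -0.7},{"slide": [0.002,0,-0.0015],"delta_rot": [0,0,0],"claw": -0.7},{"slide": [0.002,0,-0.0015],"delta_rot": [0,0,0],"claw": -0.7}]'

```text
clock: 8.32
position: [0.4535, -0.181, 0.0352]
ee_rot: [-1.546, 0.052, -0.0]
wrist_force: [-7.6, 9.3, 14.8]
opening: 0.0336
```

```bash
python3 -c "
from h import *
rel([.453,-.18,.037],FA)
b=ctrl.camera('wrist')
cv2.imwrite('pics/w4.png',b[80:280,150:370].repeat(3,0).repeat(3,1))"
```

```text
t 8.32 pos [ 0.4535 -0.181   0.0352] fix [0.0004 0.0427] slide [-0.0006 -0.0018  0.001 ] slide after turn [-0.0005 -0.0018  0.001 ] rot [-0.0244 -0.0023 -0.0336] F [-7.58  9.31 14.84] T [ 1.32  1.08 -0.05] open 0.0336 j [-0.41  0.6   2.    0.02  0.58 -0.39]
```

View pics/w4.png

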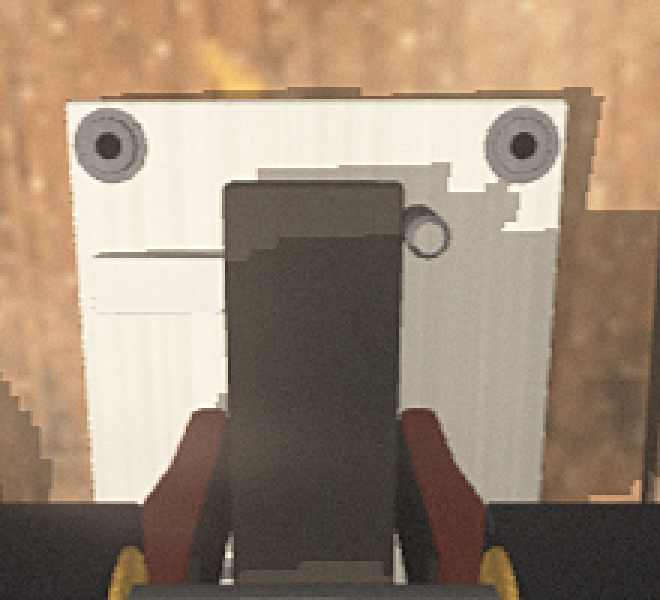

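jog_arm --moves '[{"slide": [0,0,0],"delta_rot": [0,0,0],"claw": -0.1},{"slide": [0,0,0],"delta_rot": [0,0,0],"claw": 0},{"slide": [0,0,0],"delta_rot": [0,0,0],"claw": 0},{"slide": [0,-0.001,0],"delta_rot": [-0.012,0,-0.016],"claw": 0},{"slide": [0,0,0],"delta_rot": [-0.012,0,-0.016],"claw": 0}]'

```text
clock: 8.78
position: [0.4552, -0.1817, 0.0362]
ee_rot: [-1.573, 0.022, -0.029]
wrist_force: [-0.3, 0.5, -0.4]
opening: 0.0438
```

```bash
python3 -c "
from h import *
rel([.453,-.181,.037],FA)"
```

```text
t 8.78 pos [ 0.4552 -0.1817  0.0362] fix [0.0021 0.042 ] slide [-0.0022 -0.0008  0.0007] slide after turn [-0.0022 -0.0008  0.0007] rot [ 0.0026 -0.002   0.0044] F [-0.28  0.53 -0.38] T [-0.02 -0.04  0.02] open 0.0438 j [-0.4   0.59  2.03 -0.    0.52 -0.37]
```

jog_arm --moves '[{"slide": [0.002,0,0.001],"delta_rot": [0.002,-0.002,0.004],"claw": 0},{"slide": [0.002,0,0],"delta_rot": [0,0,0],"claw": 0},{"slide": [0.0015,0,0],"delta_rot": [0,0,0],"claw": 0},{"slide": [0.0015,0,0],"delta_rot": [0,0,0],"claw": 0},{"slide": [0.0015,0,0],"delta_rot": [0,0,0],"claw": 0}]'

```text
clock: 9.2
position: [0.4584, -0.18, 0.0352]
ee_rot: [-1.569, 0.031, -0.014]
wrist_force: [-6.6, -2.0, 5.5]
opening: 0.0438
```

```bash
python3 -c "
from h import *
rel([.453,-.181,.037],FA)"
```

```text
t 9.2 pos [ 0.4584 -0.18    0.0352] fix [0.0053 0.0439] slide [-0.0054 -0.0018 -0.0011] slide after turn [-0.0054 -0.0018 -0.0012] rot [-0.0012  0.0026 -0.011 ] F [-6.58 -2.02  5.53] T [-0.35  1.25 -0.01] open 0.0438 j [-0.4   0.59  2.01 -0.01  0.55 -0.36]
```

jog_arm --moves '[{"slide": [-0.003,-0.0005,0],"delta_rot": [0,0.002,-0.008],"claw": 0},{"slide": [-0.002,-0.0005,0],"delta_rot": [0,0,0],"claw": 0},{"slide": [0,0,0],"delta_rot": [0,0,0],"claw": -0.2},{"slide": [0,0,0],"delta_rot": [0,0,0],"claw": -0.5},{"slide": [0,0,0],"delta_rot": [0,0,0],"claw": -0.7}]' --grip_force 20

```text
clock: 9.62
position: [0.4533, -0.1803, 0.036]
ee_rot: [-1.569, 0.026, -0.021]
wrist_force: [-0.4, 0.5, 0.5]
opening: 0.0336
```

jog_arm --moves '[{"slide": [0,0,0],"delta_rot": [0,0,0],"claw": -0.7},{"slide": [0.001,0,-0.001],"delta_rot": [0,0,0],"claw": -0.7},{"slide": [0.0015,0,-0.0015],"delta_rot": [0,0,0],"claw": -0.7},{"slide": [0.0015,0,-0.0015],"delta_rot": [0,0,0],"claw": -0.7},{"slide": [0.002,0,-0.0015],"delta_rot": [0,0,0],"claw": -0.7}]'

```text
clock: 10.03
position: [0.4535, -0.1805, 0.036]
ee_rot: [-1.56, 0.038, -0.011]
wrist_force: [-7.3, 6.7, 12.7]
opening: 0.0341
```

```bash
python3 -c "
from h import *
rel([.453,-.181,.037],FA)"
```

```text
t 10.03 pos [ 0.4535 -0.1805  0.036 ] fix [0.0004 0.0432] slide [-0.0005 -0.001  -0.0005] slide after turn [-0.0005 -0.001  -0.0005] rot [-0.0102 -0.0005 -0.017 ] F [-7.35  6.69 12.7 ] T [ 0.95  1.17 -0.03] open 0.0341 j [-0.41  0.59  2.02  0.01  0.55 -0.38]
```

jog_arm --moves '[{"slide": [0.0005,0,-0.0005],"delta_rot": [0,0,0],"claw": -0.7},{"slide": [0,0,0],"delta_rot": [0,0,0],"claw": -0.1},{"slide": [0,0,0],"delta_rot": [0,0,0],"claw": 0},{"slide": [0,0,0],"delta_rot": [0,0,0],"claw": 0.3},{"slide": [0,0,0],"delta_rot": [0,0,0],"claw": 0.5}]'

```text
clock: 10.45
position: [0.4558, -0.1811, 0.0363]
ee_rot: [-1.561, 0.035, -0.014]
wrist_force: [-0.2, 0.3, 0.1]
opening: 0.0539
```

```bash
python3 -c "
from h import *
rel([.453,-.181,.11],FA)"
```

```text
t 10.45 pos [ 0.4558 -0.1811  0.0363] fix [0.0027 0.0427] slide [-0.0039 -0.0736  0.0007] slide after turn [-0.0028 -0.0737  0.    ] rot [-0.0096 -0.0004 -0.014 ] F [-0.19  0.31  0.12] T [-0.09 -0.05  0.01] open 0.0539 j [-0.4   0.59  2.01  0.01  0.55 -0.38]
```

jog_arm --moves '[{"slide": [-0.002,-0.002,0],"delta_rot": [-0.009,0,-0.013],"claw": 0.5},{"slide": [0,-0.01,0],"delta_rot": [0,0,0],"claw": 0.5},{"slide": [0,-0.03,0],"delta_rot": [0,0,0],"claw": 0.5},{"slide": [0,-0.035,0],"delta_rot": [0,0,0],"claw": 0.5},{"slide": [0,-0.03,0],"delta_rot": [0,0,0],"claw": 0.8}]'

```text
clock: 10.87
position: [0.4499, -0.1797, 0.1427]
ee_rot: [-1.567, 0.033, -0.017]
wrist_force: [1.4, -0.7, -0.3]
opening: 0.0696
```

```bash
python3 -c "
from h import *
b=ctrl.camera('wrist')
cv2.imwrite('pics/w5.png',cv2.resize(b[90:290,170:350],None,fx=3,fy=3,interpolation=cv2.INTER_CUBIC))
rel([.453,-.181,.11],FA)"
```

```text
t 10.92 pos [ 0.4528 -0.1809  0.1476] fix [-0.0004  0.0429] slide [ 0.0004  0.0376 -0.0002] slide after turn [ 0.0002  0.0376 -0.0001] rot [-0.0009 -0.0007 -0.0033] F [1.78 0.21 3.72] T [-0.04 -0.16 -0.03] open 0.0734 j [-0.4   0.37  2.   -0.    0.78 -0.37]
```

View pics/w5.png

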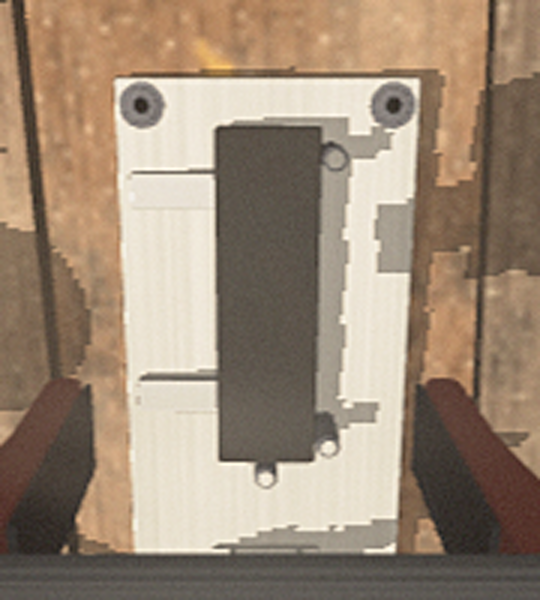

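jog_arm --moves '[{"slide": [0,-0.035,0],"delta_rot": [0,0,0],"claw": 0},{"slide": [0,-0.025,-0.03],"delta_rot": [0,0,0],"claw": -0.5},{"slide": [0,0,-0.035],"delta_rot": [0,0,0],"claw": -1},{"slide": [0,0,-0.035],"delta_rot": [0,0,0],"claw": -1},{"slide": [0,0,-0.02],"delta_rot": [0,0,0],"claw": -1}]' --grip_force 20

```text
clock: 11.33
position: [0.4502, -0.302, 0.2177]
ee_rot: [-1.575, 0.015, -0.023]
wrist_force: [1.2, -0.5, 0.1]
opening: 0.0466
```

jog_arm --moves '[{"slide": [0,0,0],"delta_rot": [0,-0.12,0],"claw": -1},{"slide": [0,0,0],"delta_rot": [0,-0.12,0],"claw": -1},{"slide": [0,0,0],"delta_rot": [0,-0.12,0],"claw": -1},{"slide": [0,0,0],"delta_rot": [0,-0.12,0],"claw": -1},{"slide": [0,0,0],"delta_rot": [0,-0.12,0],"claw": -1}]'

```text
clock: 11.75
position: [0.4494, -0.3084, 0.2219]
ee_rot: [-1.534, -0.47, 0.458]
wrist_force: [0.2, 0.9, 0.1]
opening: 0.0133
```

jog_arm --moves '[{"slide": [0,0,0],"delta_rot": [0,-0.12,0],"claw": -1},{"slide": [0,0,0],"delta_rot": [0,-0.12,0],"claw": -1},{"slide": [0,0,0],"delta_rot": [0,-0.12,0],"claw": -1},{"slide": [0,0,0],"delta_rot": [0,-0.12,0],"claw": -1},{"slide": [0,0,0],"delta_rot": [0,-0.12,0],"claw": -1}]'

```text
clock: 12.17
position: [0.4482, -0.3082, 0.2246]
ee_rot: [-1.375, -0.95, 0.944]
wrist_force: [0.2, 0.3, -0.5]
opening: 0.0005
```

```bash
python3 -c "
from h import *
rel([*fw(0,-.088),.16],FA+np.pi/2)"
```

```text
t 12.17 pos [ 0.4482 -0.3082  0.2246] fix [-0.0009 -0.0846] slide [-0.0025  0.0647 -0.0009] slide after turn [-0.0034  0.0646 -0.0009] rot [ 0.0159 -0.323  -0.0099] F [ 0.21  0.31 -0.54] T [ 0.06 -0.1   0.03] open 0.0005 j [-0.62  0.32  1.84 -0.    0.96 -1.84]
```

jog_arm --moves '[{"slide": [0,0,0],"delta_rot": [0.015,-0.11,-0.01],"claw": -1},{"slide": [0,0,0],"delta_rot": [0,-0.11,0],"claw": -1},{"slide": [0,0,0],"delta_rot": [0,-0.1,0],"claw": -1},{"slide": [0.005,0,0],"delta_rot": [0,0,0],"claw": -1},{"slide": [0,0,0],"delta_rot": [0,0,0],"claw": -1}]'

```text
clock: 12.58
position: [0.4472, -0.3025, 0.2272]
ee_rot: [-1.22, -1.2, 1.196]
wrist_force: [0.5, 0.4, 0.2]
opening: 0.0008
```

```bash
python3 -c "
from h import *
a=ctrl.camera('scene')
cv2.imwrite('pics/s2.png',cv2.resize(a[60:260,160:360],None,fx=3,fy=3,interpolation=cv2.INTER_CUBIC))
rel([*fw(0,-.08),.16],FA+np.pi/2)
p=ctrl.get_obs()['position']+[0,0,-.022]
print((proj('scene',[p,[*fw(0,-.1203),.154],[*fw(0,-.112),.115],[*fw(0,-.0945),.035]])-[160,60])*3)"
```

```text
t 12.63 pos [ 0.4474 -0.3028  0.2273] fix [-0.002  -0.0792] slide [-0.0008  0.0673 -0.0017] slide after turn [-0.0008  0.0673 -0.002 ] rot [ 0.0043  0.0154 -0.0003] F [0.5  0.02 0.64] T [ 0.07 -0.13 -0.02] open 0.0004 j [-0.62  0.32  1.83  0.    0.98 -2.17]
[[396.41161803 212.52804039]
 [459.41798049 278.71493327]
 [439.744472   316.04752253]
 [403.13568232 384.06741162]]
```

View pics/s2.png

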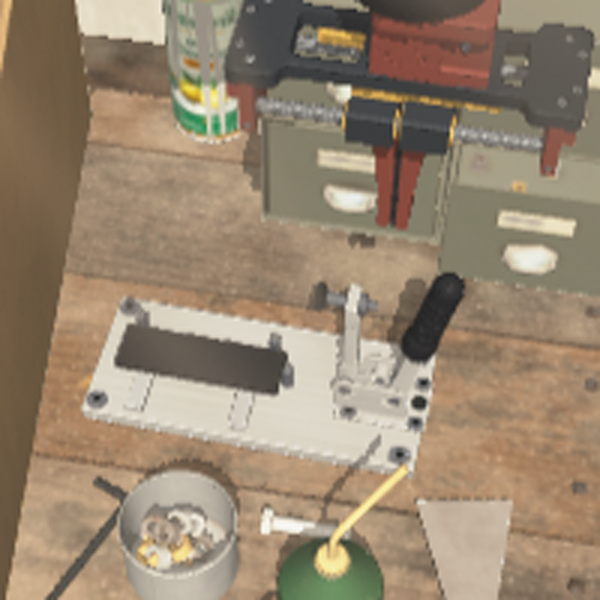

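jog_arm --moves '[{"slide": [0,0.02,-0.001],"delta_rot": [0.004,0.014,0],"claw": -1},{"slide": [0,0.025,0],"delta_rot": [0,0,0],"claw": -1},{"slide": [0,0.015,0],"delta_rot": [0,0,0],"claw": -1},{"slide": [0,0.005,0],"delta_rot": [0,0,0],"claw": -1},{"slide": [0,0,0],"delta_rot": [0,0,0],"claw": -1}]'

```text
clock: 13.05
position: [0.4498, -0.3032, 0.1629]
ee_rot: [-1.236, -1.18, 1.178]
wrist_force: [0.7, 0.7, 0.4]
opening: 0.0005
```

```bash
python3 -c "
from h import *
rel([*fw(0,-.08),.16],FA+np.pi/2)"
```

```text
t 13.05 pos [ 0.4498 -0.3032  0.1629] fix [ 0.0005 -0.0795] slide [-0.0005  0.0029  0.0005] slide after turn [-0.0005  0.0029  0.0005] rot [ 0.0053 -0.0116 -0.0039] F [0.72 0.66 0.41] T [ 0.07 -0.11 -0.02] open 0.0005 j [-0.61  0.41  1.88 -0.    0.85 -2.14]
```

jog_arm --moves '[{"slide": [-0.008,0.003,0],"delta_rot": [0,0,0],"claw": -1},{"slide": [-0.008,0,0],"delta_rot": [0,0,0],"claw": -1},{"slide": [-0.008,0,0],"delta_rot": [0,0,0],"claw": -1},{"slide": [-0.008,0.001,0],"delta_rot": [0,0,0],"claw": -1},{"slide": [-0.008,0.001,0],"delta_rot": [0,0,0],"claw": -1}]'

```text
clock: 13.47
position: [0.4491, -0.3466, 0.1608]
ee_rot: [-1.24, -1.18, 1.177]
wrist_force: [-0.6, 0.5, -0.5]
opening: 0.0007
```

```bash
python3 -c "
from h import *
rel([*fw(0,-.13),.15],FA+np.pi/2)"
```

```text
t 13.47 pos [ 0.4491 -0.3466  0.1608] fix [ 0.0011 -0.1229] slide [-0.007   0.0108  0.0011] slide after turn [-0.0071  0.0108  0.0011] rot [ 0.0079 -0.0132 -0.0055] F [-0.6   0.52 -0.45] T [ 0.12 -0.15  0.03] open 0.0007 j [-0.68  0.45  1.82  0.    0.86 -2.21]
```

jog_arm --moves '[{"slide": [-0.006,0.002,0],"delta_rot": [0,0,0],"claw": -1},{"slide": [-0.006,0.003,0],"delta_rot": [0,0,0],"claw": -1},{"slide": [-0.006,0.003,0],"delta_rot": [0,0,0],"claw": -1},{"slide": [-0.004,0.003,0],"delta_rot": [0,0,0],"claw": -1},{"slide": [0,0,0],"delta_rot": [0,0,0],"claw": -1}]'

```text
clock: 13.88
position: [0.4484, -0.3748, 0.1499]
ee_rot: [-1.245, -1.178, 1.176]
wrist_force: [-0.2, -0.4, 0.2]
opening: 0.0003
```

```bash
python3 -c "
from h import *
a=ctrl.camera('scene')
cv2.imwrite('pics/s3.png',cv2.resize(a[60:260,160:360],None,fx=3,fy=3,interpolation=cv2.INTER_CUBIC))
rel([*fw(0,-.172),.11],FA+np.pi/2)"
```

```text
t 13.93 pos [ 0.4484 -0.3744  0.1501] fix [ 0.0012 -0.1508] slide [-0.0209  0.0402  0.0013] slide after turn [-0.0212  0.0401  0.0012] rot [ 0.0105 -0.016  -0.0081] F [ 0.89  0.38 -0.85] T [ 0.05 -0.09 -0.03] open 0.0003 j [-0.72  0.48  1.79  0.    0.85 -2.24]
```

View pics/s3.png

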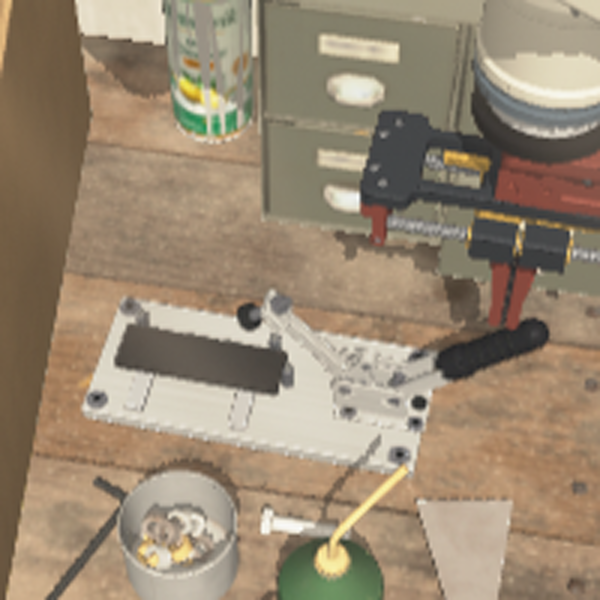

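jog_arm --moves '[{"slide": [-0.014,0,0.001],"delta_rot": [0.01,-0.015,-0.008],"claw": -1},{"slide": [-0.007,0.01,0],"delta_rot": [0,0,0],"claw": -1},{"slide": [0,0.012,0],"delta_rot": [0,0,0],"claw": -1},{"slide": [0,0.01,0],"delta_rot": [0,0,0],"claw": -1},{"slide": [0,0.004,0],"delta_rot": [0,0,0],"claw": -1}]'

```text
clock: 14.35
position: [0.4466, -0.3949, 0.1112]
ee_rot: [-1.225, -1.186, 1.185]
wrist_force: [0.1, 0.2, -0.0]
opening: 0.0003
```

```bash
python3 -c "
from h import *
rel([*fw(0,-.172),.08],FA+np.pi/2)"
```

```text
t 14.35 pos [ 0.4466 -0.3949  0.1112] fix [ 1.000e-04 -1.712e-01] slide [-0.0008  0.0311  0.0001] slide after turn [-0.0008  0.0312  0.0001] rot [ 0.0011 -0.0012 -0.    ] F [ 0.14  0.15 -0.01] T [ 0.07 -0.08  0.02] open 0.0003 j [-0.74  0.56  1.77  0.    0.81 -2.28]
```

jog_arm --moves '[{"slide": [0,0.003,0],"delta_rot": [0,0,0],"claw": -1},{"slide": [0,0.003,0],"delta_rot": [0,0,0],"claw": -1},{"slide": [0,0.003,0],"delta_rot": [0,0,0],"claw": -1},{"slide": [0,0.003,0],"delta_rot": [0,0,0],"claw": -1},{"slide": [0,0.003,0],"delta_rot": [0,0,0],"claw": -1}]'

```text
clock: 14.77
position: [0.4471, -0.395, 0.0953]
ee_rot: [-1.227, -1.186, 1.188]
wrist_force: [-2.9, -1.4, 8.3]
opening: 0.0007
```

jog_arm --moves '[{"slide": [0,0.003,0],"delta_rot": [0,0,0],"claw": -1},{"slide": [0,0.003,0],"delta_rot": [0,0,0],"claw": -1},{"slide": [0,0.003,0],"delta_rot": [0,0,0],"claw": -1},{"slide": [0,0.003,0],"delta_rot": [0,0,0],"claw": -1},{"slide": [0,0.002,0],"delta_rot": [0,0,0],"claw": -1}]'

```text
clock: 15.18
position: [0.4477, -0.398, 0.0853]
ee_rot: [-1.233, -1.186, 1.195]
wrist_force: [-2.6, -1.1, 4.7]
opening: 0.0009
```

jog_arm --moves '[{"slide": [0,0.002,0],"delta_rot": [0,0,0],"claw": -1},{"slide": [0,0.002,0],"delta_rot": [0,0,0],"claw": -1},{"slide": [0,0.002,0],"delta_rot": [0,0,0],"claw": -1},{"slide": [0,0,0],"delta_rot": [0,0,0],"claw": -1},{"slide": [0,0,0],"delta_rot": [0,0,0],"claw": -1}]'

```text
clock: 15.6
position: [0.4483, -0.3985, 0.0798]
ee_rot: [-1.236, -1.187, 1.196]
wrist_force: [0.0, -1.8, 2.5]
opening: 0.0007
```

jog_arm --moves '[{"slide": [0,0.0015,0],"delta_rot": [0,0,0],"claw": -1},{"slide": [0,0.001,0],"delta_rot": [0,0,0],"claw": -1},{"slide": [0,0,0],"delta_rot": [0,0,0],"claw": -1},{"slide": [0,0,0],"delta_rot": [0,0,0],"claw": -1},{"slide": [0,0,0],"delta_rot": [0,0,0],"claw": -1}]'

```text
clock: 16.02
position: [0.448, -0.397, 0.0757]
ee_rot: [-1.233, -1.187, 1.195]
wrist_force: [0.7, 0.0, 0.2]
opening: 0.0004
```

```bash
python3 -c "
from h import *
rel([*fw(0,-.172),.078],FA+np.pi/2)
a=ctrl.camera('scene')
q=1.27;C=cal('scene')
for q in(1.1,1.2,1.27):
  t=np.radians(77.8)-q; print(q,(proj('scene',[[*fw(0,-.0945-r*np.cos(t)),.035+r*np.sin(t)] for r in(.046,.122)],C)-[160,60])*3)
cv2.imwrite('pics/s4.png',cv2.resize(a[60:260,160:360],None,fx=3,fy=3,interpolation=cv2.INTER_CUBIC))"
```

```text
t 16.02 pos [ 0.448  -0.397   0.0757] fix [ 0.0016 -0.1734] slide [ 0.0014 -0.0023  0.0015] slide after turn [ 0.0014 -0.0023  0.0016] rot [ 0.0041  0.0035 -0.0104] F [0.69 0.03 0.23] T [ 0.04 -0.09 -0.01] open 0.0004 j [-0.74  0.61  1.78 -0.01  0.73 -2.28]
1.1 [[470.90620795 385.84440842]
 [587.97653606 388.91408504]]
1.2 [[471.58852267 389.93709497]
 [588.56874115 399.96789628]]
1.27 [[471.65208177 392.74967706]
 [587.84374431 407.47325951]]
```

View pics/s4.png

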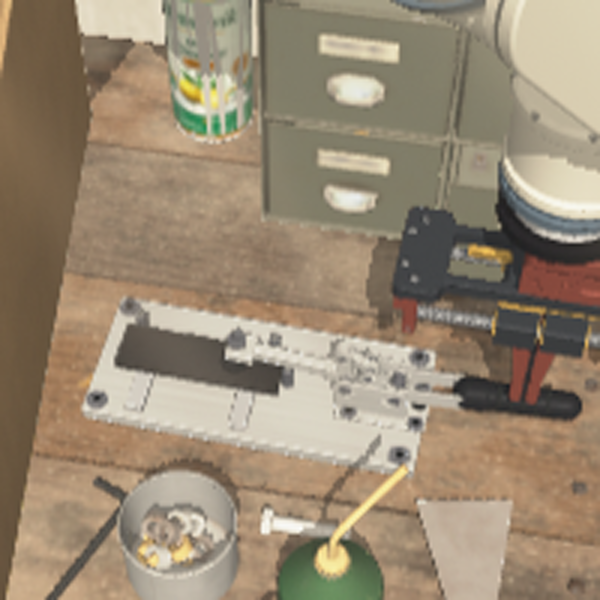

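jog_arm --moves '[{"slide": [0,-0.01,0],"delta_rot": [0,0,0],"claw": -1},{"slide": [0,-0.03,0],"delta_rot": [0,0,0],"claw": -1},{"slide": [0,-0.035,0],"delta_rot": [0,0,0],"claw": -1},{"slide": [0,-0.035,0],"delta_rot": [0,0,0],"claw": -1},{"slide": [0,-0.03,0],"delta_rot": [0,0,0],"claw": -1}]'

```text
clock: 16.48
position: [0.4438, -0.392, 0.215]
ee_rot: [-1.215, -1.183, 1.192]
wrist_force: [-0.4, 0.8, 0.6]
opening: 0.0006
```

jog_arm --moves '[{"slide": [0,0,0],"delta_rot": [0,0,0],"claw": -1},{"slide": [0,0,0],"delta_rot": [0,0,0],"claw": -1},{"slide": [0,0,0],"delta_rot": [0,0,0],"claw": -1},{"slide": [0,0,0],"delta_rot": [0,0,0],"claw": -1},{"slide": [0,0,0],"delta_rot": [0,0,0],"claw": -1}]'

```text
clock: 16.9
position: [0.4461, -0.394, 0.2237]
ee_rot: [-1.229, -1.186, 1.194]
wrist_force: [0.6, -0.3, -0.5]
opening: 0.0004
```

```bash
python3 -c "
from h import *
a=ctrl.camera('scene');b=ctrl.camera('wrist')
s=cv2.resize(a[130:260,170:360],None,fx=4,fy=4,interpolation=cv2.INTER_CUBIC)
cv2.imwrite('pics/s5.png',s)
rel([*fw(0,-.172),.2],FA+np.pi/2)"
```

```text
t 17.0 pos [ 0.446  -0.3939  0.2234] fix [-0.0006 -0.1703] slide [-0.0016  0.0234 -0.0005] slide after turn [-0.0017  0.0234 -0.0006] rot [ 0.0009  0.0035 -0.0072] F [ 0.23 -0.55  0.48] T [ 0.02 -0.1  -0.01] open -0.0001 j [-0.74  0.4   1.72 -0.01  1.02 -2.28]
```

View pics/s5.png

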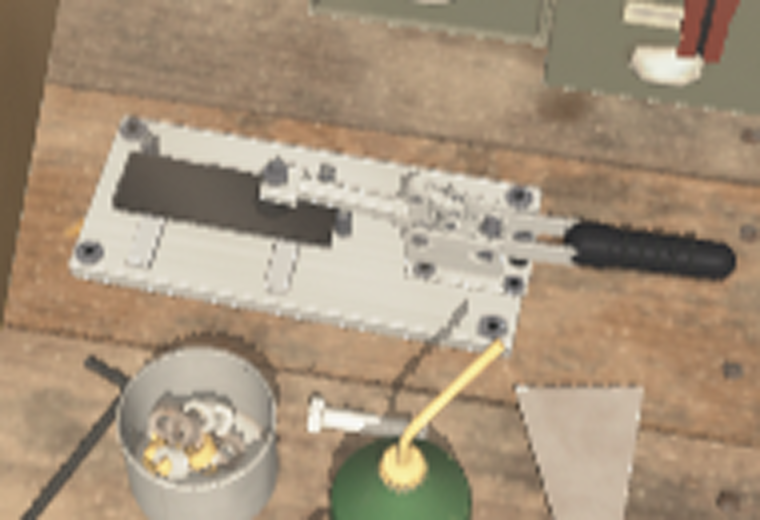

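Handle is locked and level at (575–735, 240–262). The foot is on the strip, which sits against the end pin (343, 222), and the things around it have not moved.

```bash
python3 -c "
from rig import ctrl
print(ctrl.close_job())"
```

```text
the job is handed in; nothing more can be done
None
```

The strip is home in the corner and the toggle clamp is locked on it. I handed the job in at about 17 s.

- **Seating the strip:** I pinched it at mid-length, slid it in and pressed it onto the side pins and the end pin together, with about 7 N each way in the last press. The force built up with only about 0.2 mm of travel. A wrist picture taken after letting go showed it touching all three pins.
- **Clamping:** I nudged the handle with the closed fingers until it dropped by itself. Then I pressed down on the grip, reading up to about 8 N vertically at the wrist, until the force fell to zero as it passed centre.
- **Last checks:** After the arm lifted clear, the scene picture showed the handle still down. Its slope before lift-off matched the locked angle of 1.27 rad. The foot was on the strip, the strip was against the end pin, and the tin, oil can and bolt had not moved.

**Not confirmed or in disagreement:**
- The two side-pin contacts were not looked at closely again after clamping.
- The pin positions I worked out from one wrist picture disagreed by about 6 to 13 mm along the strip's length with those from the top camera. The contact forces and the measured tool position agreed with the top camera.
- During pressing, the upward force at the wrist reached about 15 N. I think it came from slight tool tilt, but I did not confirm that.

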